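# Put the reagents and the carton back in their own holders

### The arm

A 7-joint arm with a two-finger parallel gripper is mounted at the origin on a cart in front of the work surface, level with it; the furniture and walls round the work are solid. World frame = base frame: x ahead of the robot, y to its left, z up, the work surface at z = 0. Lengths are in m, angles in rad, forces in N, time in s.
With the tool pointing down it reaches from about 0.425 to 0.925 m from the base axis. Payload 6.8 kg.
Tool frame: the origin (TCP) lies on the centre line of the jaws, within the pads' length; the fingertips stand 25 mm ahead of it and the grasp point (between the pads) lies 6 mm ahead of it (r.finger_overhang is the distance from the TCP to the fingertips, in m); z points along the fingers, y is the line along which they close (so a half turn about z gives the same grasp; the last joint's range is limited). The gripper opens to 88 mm and grips with 3 to 60 N. Pads are 20 mm wide; open, the fingers measure 115 mm over their backs; the gripper's body (75 mm by 178 mm) begins 61 mm behind the grasp point.
Start: joints at [1.188, 0.477, 0.022, 1.555, -0.011, 1.109, -0.083], TCP at [0.183, -0.65, 0.248] pointing down, gripper open.
Joint ranges: [-2.96, 2.96], [-0.34, 2.1], [-1.41, 1.46], [0.24, 2.44], [-1.37, 4.51], [0.17, 1.92], [-2.96, 2.96]. Speed limits (rad/s): [2.39, 2.39, 3.14, 3.14, 3.14, 3.14, 3.14].

### API

Orientations are given as a unit quaternion [x, y, z, w].
In Python, from workcell import monitor, eyes, r gives the robot as it stands.
- The arm moves only by the tool carry_out, never from a script. Its arguments are lists of equal length, an entry for each row: "gripper": the opening, from 0 (shut) to 1 (fully open); "linear": the shift along the world's x, y, z in m, a list of three; "rot": the turn, a rotation vector about the world's x, y, z in rad, a list of three. A call has 1 to 10 rows; each row is the pose to reach, as a shift and turn from the pose commanded when the call began; what a row does not reach only later rows make up. A row lasts 1/10 s, in which the tool goes at most 50 mm and 8.59 degrees, less where a joint would pass 70% of its speed; a pose out of reach is approached as far as the arm can. A call with a gripper value outside its range is refused whole. The fingers move at their own pace and stop on an object; the grip force is fixed at half the most. Time passes only in rows, so rows that repeat a pose let the fingers close. It gives the time, the measured TCP pose, the force, the opening and the grip force at its end, in the units of the state.
- monitor.get_obs(): the state, without advancing time (a new reading comes with each control period).
- eyes.camera(name): name is "scene" or "top"; returns the picture (384x512x3 uint8, red, green, blue); there is no depth.
- eyes.get_calibration(name): a dict with "fov_y" (degrees; the focal length in pixels is half the picture's height over the tangent of half this angle, whatever the lens; pixels are square), "cx", "cy" (the principal point, pixels), "position" and "orientation" of the camera in the world. Camera axes: x right, y up, looking along -z (the intrinsics and any distortion apply to the point x, -y, -z); pixel columns grow to the right and rows downward; lengths in m; the calibration is good to about 2 mm. A picture is of the moment at which its call begins. get_calibration takes no time and is no camera call.
- r.sign_off(): hands the job in; it is judged then, once.
The state is a dict: "time_s": time; "joints": joint angles; "dq": joint speeds; "effort": joint torques, N m; "tcp_pos": TCP position; "tcp_rot": TCP orientation; "contact_force": force on the tool from outside, world axes, zero at the start; "moment": the same for the moment, N m; "gripper_width": finger opening in m; "finger_force": force on a finger pad.
Only numpy, scipy, OpenCV 4.12 (cv2) and the standard library are available. Lean on these libraries where they do the work, as an engineer would, in place of code of your own. Each camera call takes 0.05 s, during which the arm holds its last target. There are 200 camera calls.

### The job

The purple stain bottle, the small brown dropper bottle and the tablet carton have each been put back in another's holder. Stand the stain bottle upright in the middle of the round dark steel dish, the dropper bottle upright in the middle of the square dark steel tray, and the carton on its base, centred and lengthwise, in the white card tray; the bare black mat is free for parking one of them on the way. Do not knock any of the three over, and leave the pipettor, the loose sample tube and the pen lying where they are.

Things in the scene. Friction and masses are not known exactly. Their poses are not given: they have to be found in the camera images.
- stain_center (a point): Purple stain bottle with a white screw cap, loose, 150 g or so: round body 60 mm in diameter and 122 mm high, cap 31 mm in diameter above it, 145 mm high in all. The point is its centre, 72.5 mm above its underside; z up. At the start it stands in the square dark steel tray. It belongs in the round dish.
- dropper_center (a point): Small brown dropper bottle with a black cap, loose, 35 g or so: round body 34 mm in diameter and 66 mm high, cap 18 mm in diameter above it, 78 mm high in all. The point is its centre, 39 mm above its underside; z up. At the start it stands in the white card tray. It belongs in the square dark steel tray.
- carton_center (a point): Yellow-brown and white tablet carton, closed and rigid, loose, 95 g or so: 120 mm along its x, 52 mm along its y, 85 mm high. The point is its centre, 42.5 mm above its underside; z up. Grasp it across the 52 mm. At the start it stands in the round dish. It belongs in the white card tray with its x along the tray's x (either way round).
- dish: Round shallow dark steel dish, fixed: outside diameter 160 mm, flat floor at least 140 mm in diameter and 3 mm above the bench, rim 14 mm high. Origin at the centre of its underside, on the bench.
- square_tray: Small square dark steel tray, fixed: 110 x 110 mm outside, walls 3 mm thick and 14 mm high, floor 3 mm above the bench. Origin at the centre of its underside; x and y along its sides.
- card_tray: White folded-card tray, open at the top, fixed: 160 mm along its x, 135 mm along its y; walls and floor 2 mm thick; side walls (at +y and -y) 32 mm high, end wall at +x 50 mm high, front wall at -x 16 to 31 mm high. The inside is 156 x 131 mm. Origin at the centre of its underside, on the bench.
- mat: Bare flat black rubber mat, fixed, 140 x 140 x 3 mm: a free spot, on which anything may be parked. Origin at the centre of its underside.
- pipettor: Grey pipettor lying on the bench behind the holders, loose, 48 x 256 x 27 mm, long axis along its y. To be left alone. Origin at the centre of its underside.
- loose_tube: Stoppered sample tube lying on the bench between two of the four places, pointing roughly away from the robot, loose, 15 mm in diameter and about 90 mm long. To be left alone. Origin at the middle of its underside; its long axis is turned about 60 degrees from its own x.
- pen: White pen lying on the bench between two of the four places, pointing roughly away from the robot, loose, 145 mm long along its y, 11 mm wide, 9 mm high. To be left alone. Origin at the centre of its underside.
Things that resemble listed ones, but are neither listed nor needed, are in the scene too. There is more than one size of the part that bears stain_center; the job needs the smallest.

How it is judged:
By the outcome, as a careful person would: the job done as asked, in the order asked, and still so for the second after the job is handed in, with the robot touching nothing.
It also fails if it takes over 112 s, if anything falls off the work surface, if the arm or the gripper's body presses on something with over 40 N, if the wrist force passes 120 N, or if a joint passes its speed limit or range.

## Working session

There is one attempt and no reset: what is moved stays moved. The work goes in short steps, Python scripts to look and compute and a tool call to move; the robot and the scene stay as the last step left them, time stands still between calls to the robot, and variables do not carry over. Pictures are saved under pics/ and viewed, at most 14 in all, crops included, and the job is handed in when it is done.

Besides the shell and the picture viewer there is one more tool, called after "Request:" as a command line: name --argument value ..., lists and objects as JSON in quotes. carry_out: Moves the arm, as the interface text tells. Its arguments: {"type":"object","properties":{"gripper":{"type":"array","items":{"type":"number"}},"linear":{"type":"array","items":{"type":"array","items":{"type":"number"}}},"rot":{"type":"array","items":{"type":"array","items":{"type":"number"}}}},"required":["gripper","linear","rot"]}

```bash
mkdir -p pics; python3 - <<'E'
from workcell import monitor, eyes, r
import cv2
o=monitor.get_obs(); print({k:o[k] for k in("time_s","tcp_pos","tcp_rot","gripper_width")}, r.finger_overhang)
for n in("scene","top"):
    print(n,eyes.get_calibration(n)); im=eyes.camera(n); cv2.imwrite(f"pics/{n}0_raw.png",im[:,:,::-1]); cv2.imwrite(f"pics/{n}0.png",cv2.resize(im[:,:,::-1],(800,600),interpolation=cv2.INTER_CUBIC))
E
```

```text
{'time_s': 0.0, 'tcp_pos': array([ 0.18301131, -0.64914451,  0.24668959]), 'tcp_rot': array([ 9.90569666e-01,  1.37006953e-01, -1.97961381e-04, -8.90128540e-04]), 'gripper_width': 0.08776298926287857} 0.025
scene {'fov_y': 56.71048517327415, 'cx': 258.15609341617574, 'cy': 184.97374069666859, 'position': array([-0.1891165 ,  0.61263185,  0.98455732]), 'orientation': array([-0.16248373,  0.33079183,  0.82472906, -0.42894963])}
top {'fov_y': 50.87451039603668, 'cx': 253.42718968927474, 'cy': 194.60802939706704, 'position': array([0.33231041, 0.08780336, 1.54517175]), 'orientation': array([ 0.04343018, -0.04573472, -0.70470983,  0.70668678])}
```

View both.

View pics/scene0.png

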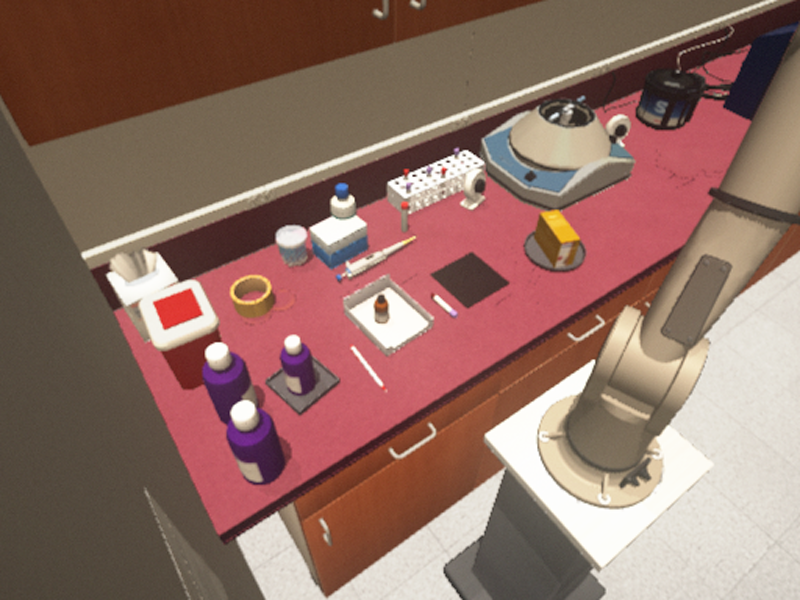

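View pics/top0.png

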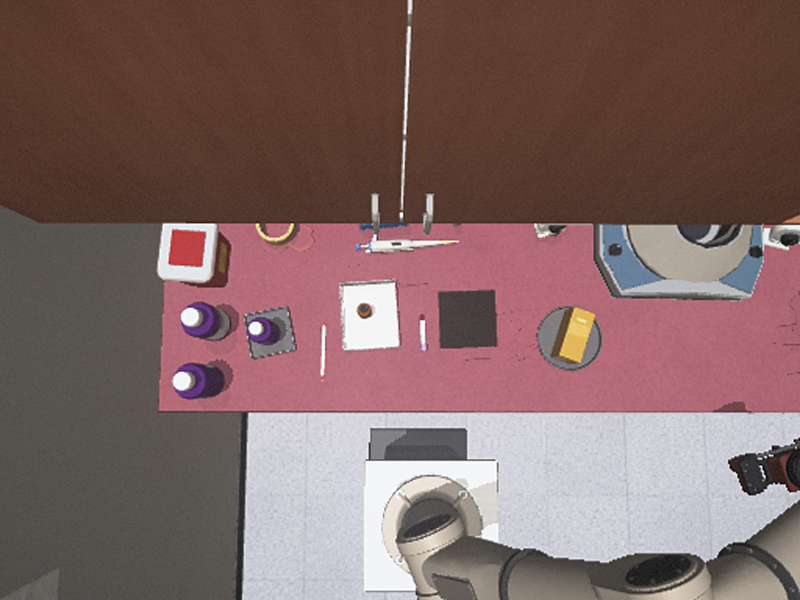

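```bash
cat > h.py <<'E'
import numpy as np, cv2
from scipy.spatial.transform import Rotation as R
from workcell import monitor, eyes, r
C={n:eyes.get_calibration(n) for n in("scene","top")}
def f(n): return 192/np.tan(np.radians(C[n]["fov_y"]/2))
def ray(n,p):
    c=C[n]; d=np.array([(p[0]-c["cx"])/f(n),-(p[1]-c["cy"])/f(n),-1.])
    return c["position"],R.from_quat(c["orientation"]).apply(d)
def plane(n,p,z):
    o,d=ray(n,p); return o+d*(z-o[2])/d[2]
def proj(n,X):
    c=C[n]; v=R.from_quat(c["orientation"]).inv().apply(np.asarray(X,float)-c["position"])
    return np.stack([c["cx"]-f(n)*v[...,0]/v[...,2],c["cy"]+f(n)*v[...,1]/v[...,2]],-1)
def tri(ps,pt):
    (o1,d1),(o2,d2)=ray("scene",ps),ray("top",pt)
    s=np.linalg.lstsq(np.stack([d1,-d2],1),o2-o1,rcond=None)[0]
    a,b=o1+d1*s[0],o2+d2*s[1]; return (a+b)/2,np.linalg.norm(a-b)
def crop(im,x,y,w,h,k,name,grid=20):
    c=cv2.resize(im[y:y+h,x:x+w],None,fx=k,fy=k,interpolation=cv2.INTER_CUBIC)
    for v in range(-(-x//grid)*grid,x+w,grid): cv2.putText(c,str(v),(int((v-x)*k),10),0,.35,(0,255,0),1); cv2.line(c,(int((v-x+.5)*k),12),(int((v-x+.5)*k),18),(0,255,0),1)
    for v in range(-(-y//grid)*grid,y+h,grid): cv2.putText(c,str(v),(0,int((v-y+.5)*k)),0,.35,(0,255,0),1); cv2.line(c,(24,int((v-y+.5)*k)),(30,int((v-y+.5)*k)),(0,255,0),1)
    cv2.imwrite(name,c)
E
python3 - <<'E'
from h import *
t=cv2.imread("pics/top0_raw.png"); s=cv2.imread("pics/scene0_raw.png")
a=t[170:245,150:270]; b=t[170:245,275:395]
crop(t,150,172,120,60,6.6,"pics/a.png",10); crop(t,270,172,120,70,6.6,"pics/b.png",10)
crop(s,165,175,125,95,6.3,"pics/c.png",10); crop(s,270,125,115,85,6.9,"pics/d.png",10)
E
```

```text
(no output)
```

View pics/a.png

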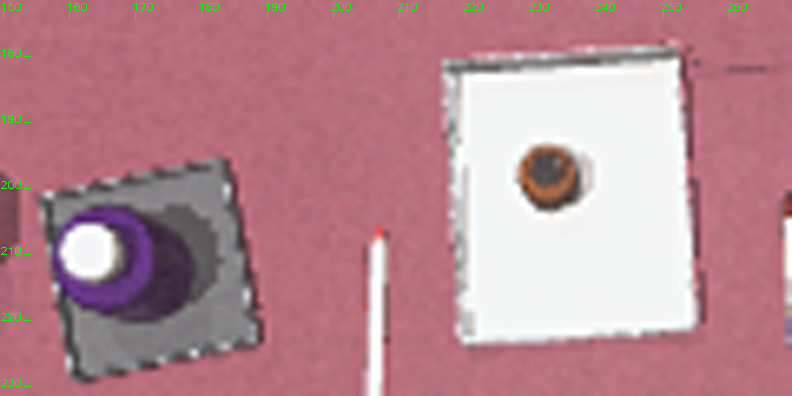

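View pics/b.png

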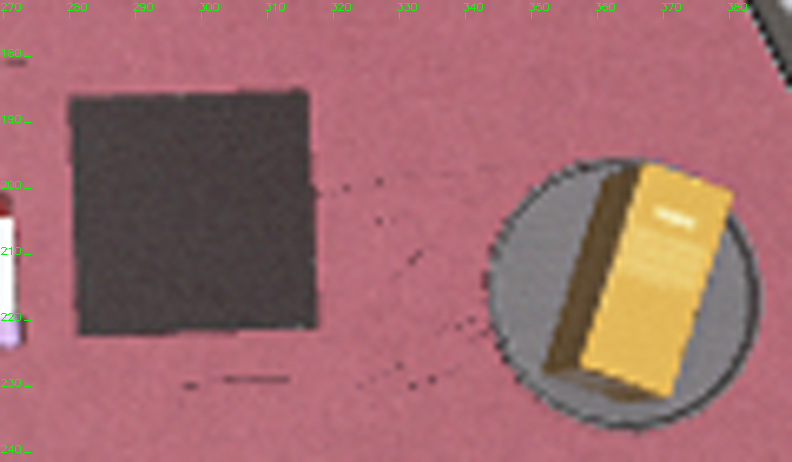

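View pics/c.png

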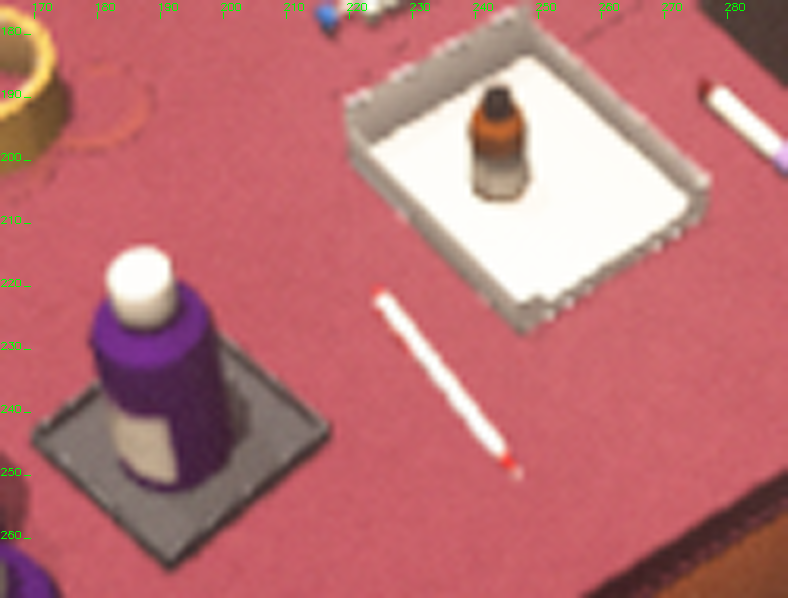

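View pics/d.png

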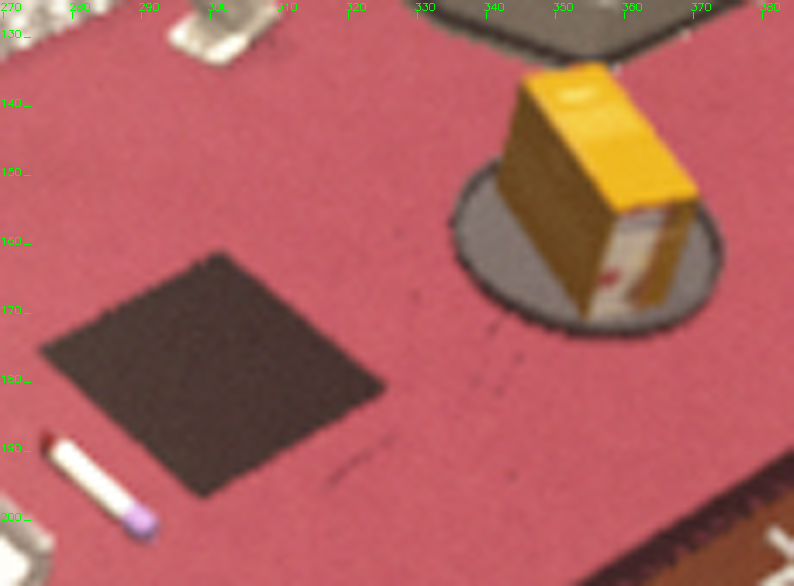

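```bash
cat > m.py <<'E'
from h import *
ta=lambda x,y:(x/6.6+149.5,y/6.6+171.5); tb=lambda x,y:(x/6.6+269.5,y/6.6+171.5)
sc=lambda x,y:(x/6.3+164.5,y/6.3+174.5); sd=lambda x,y:(x/6.9+269.5,y/6.9+124.5)
P={"sq_TL":(sc(33,437),ta(42,197),.014),"sq_BL":(sc(170,570),ta(76,381),.014),"sq_BR":(sc(328,431),ta(261,342),.014),"sq_TR":(None,ta(225,160),.014),
"stain":(sc(142,268),ta(90,251),.145),"drop":(sc(498,96),ta(545,167),.078),
"ct_TL":(sc(347,103),ta(445,63),.05),"ct_TR":(sc(521,8),ta(680,47),.05),"ct_BR":(sc(708,183),ta(697,327),.032),"ct_BL":(sc(525,325),ta(463,345),.016),
"mat_TL":(sd(38,350),tb(70,97),.003),"mat_TR":(sd(221,252),tb(307,90),.003),"mat_BR":(sd(386,387),tb(317,327),.003),"mat_BL":(sd(203,497),tb(78,334),.003),
"dish":(None,tb(623,294),.014),
"c_TL":(sd(524,78),tb(640,162),.085),"c_TR":(sd(602,63),tb(732,193),.085),"c_BR":(sd(697,190),tb(671,398),.085),"c_BL":(sd(617,214),tb(580,362),.085)}
for k,(s,t,z) in P.items():
    a=plane("top",t,z); o=[k,"top",a.round(4)[:2]]
    if s: X,e=tri(s,t); o+=["scene",plane("scene",s,z).round(4)[:2],"tri",X.round(4),"gap",round(e,4)]
    print(*o)
E
python3 m.py
```

```text
sq_TL top [0.4995 0.4549] scene [0.4954 0.4574] tri [0.5002 0.4564 0.0073] gap 0.0003
sq_BL top [0.3936 0.432 ] scene [0.3869 0.4366] tri [0.394  0.4345 0.0021] gap 0.0003
sq_BR top [0.4162 0.3266] scene [0.4125 0.3317] tri [0.4172 0.3286 0.0055] gap 0.0017
sq_TR top [0.5214 0.3498]
stain top [0.4567 0.3973] scene [0.4602 0.3945] tri [0.4561 0.396  0.1504] gap 0.0002
drop top [0.5101 0.1614] scene [0.5079 0.1616] tri [0.51   0.161  0.0759] gap 0.0012
ct_TL top [0.5728 0.2201] scene [0.5731 0.2206] tri [0.573  0.2203 0.0499] gap 0.0005
ct_TR top [0.5824 0.0867] scene [0.5799 0.0977] tri [0.5865 0.0893 0.039 ] gap 0.0068
ct_BR top [0.4244 0.0766] scene [0.4224 0.0791] tri [0.4248 0.0767 0.028 ] gap 0.0004
ct_BL top [0.4147 0.2105] scene [0.4094 0.2112] tri [0.414  0.2099 0.0102] gap 0.003
mat_TL top [ 0.561  -0.0199] scene [ 0.5598 -0.019 ] tri [ 0.5612 -0.0201  0.0012] gap 0.0002
mat_TR top [ 0.5656 -0.1588] scene [ 0.5634 -0.157 ] tri [ 5.660e-01 -1.594e-01 -2.000e-04] gap 0.0003
mat_BR top [ 0.4269 -0.1622] scene [ 0.4265 -0.1616] tri [ 0.427  -0.1623  0.0022] gap 0.0002
mat_BL top [ 0.4224 -0.0238] scene [ 0.4217 -0.0247] tri [ 0.422  -0.0242  0.0032] gap 0.0012
dish top [ 0.4457 -0.3371]
c_TL top [ 0.5135 -0.3291] scene [ 0.5145 -0.3348] tri [ 0.5118 -0.3288  0.0897] gap 0.0029
c_TR top [ 0.4964 -0.3794] scene [ 0.4986 -0.3828] tri [ 0.4958 -0.3783  0.0888] gap 0.0005
c_BR top [ 0.3836 -0.3418] scene [ 0.3894 -0.3441] tri [ 0.3846 -0.3391  0.0909] gap 0.0031
c_BL top [ 0.4031 -0.2926] scene [ 0.4007 -0.2925] tri [ 0.4025 -0.2937  0.0832] gap 0.0017
```

Candidates: stain bottle – small one in the square tray (scene 297,368) versus two larger bottles at (227,385) and (255,445), and the blue-capped white bottle at (343,200). I choose the one in the tray: its cap top measures about 0.15 m high. The dropper (381,310) and the carton (557,238) have no rivals. Crops a–d show the tray at a(42–261,160–381), card tray at a(445–697,47–345), mat at b(70–317,90–334) and dish centre at b(623,294).

First I go above the carton.

Request:
carry_out --gripper '[1,1,1,1,1,1,1,1,1,1]' --linear '[[0.027,0.031,0],[0.054,0.063,0],[0.08,0.094,0],[0.107,0.125,0],[0.133,0.157,0],[0.16,0.188,0],[0.187,0.219,-0.01],[0.213,0.25,-0.02],[0.24,0.282,-0.04],[0.266,0.313,-0.06]]' --rot '[[0,0,-0.06],[0,0,-0.12],[0,0,-0.18],[0,0,-0.24],[0,0,-0.3],[0,0,-0.36],[0,0,-0.42],[0,0,-0.48],[0,0,-0.54],[0,0,-0.596]]'

```text
time_s: 1.1
tcp_pos: [0.4501, -0.3352, 0.1872]
tcp_rot: [0.987, -0.161, 0.0, 0.0]
contact_force: [0.7, 0.5, -0.1]
gripper_width: 0.0879
finger_force: 0.0
```

```bash
cat > st.py <<'E'
from h import *
def st():
    o=monitor.get_obs(); x,y=R.from_quat(o["tcp_rot"]).as_matrix()[:2,1]
    print("t",round(o["time_s"],2),"tcp",np.round(o["tcp_pos"],4),"close_deg",round(np.degrees(np.arctan2(y,x))%180,1),"tilt",np.round(R.from_quat(o["tcp_rot"]).as_matrix()[:,2],3),"w",round(o["gripper_width"],4),"F",np.round(o["contact_force"],1))
st()
E
python3 - <<'E'
from st import *
# big decoys, cabinet edge, centrifuge corner
for n,p in (("d1",(197,317)),("d2",(184,381))):
    for z in(0,.2): print(n,z,plane("top",np.array(p)/1.5625-.2,z).round(3))
print("cab",[plane("top",np.array((400,222))/1.5625,z).round(3) for z in(.4,.6)], "centrif",plane("top",np.array((612,297))/1.5625,.1).round(3))
im=eyes.camera("top"); im2=eyes.camera("scene")
cv2.imwrite("pics/t1.png",np.hstack([cv2.resize(i[:,:,::-1],(400,300)) for i in(im,im2)]))
E
```

```text
t 1.1 tcp [ 0.4501 -0.3352  0.1872] close_deg 71.5 tilt [ 0.001 -0.    -1.   ] w 0.0879 F [ 0.7  0.5 -0.1]
d1 0 [0.496 0.573 0.   ]
d1 0.2 [0.474 0.51  0.2  ]
d2 0 [0.339 0.598 0.   ]
d2 0.2 [0.338 0.532 0.2  ]
cab [array([0.632, 0.077, 0.4  ]), array([0.579, 0.079, 0.6  ])] centrif [ 0.534 -0.417  0.1  ]
```

Request:
carry_out --gripper '[1,1,1,1,1,1,1,1,0.4,0.4]' --linear '[[-0.001,0,-0.03],[-0.001,0,-0.06],[-0.001,0,-0.08],[-0.001,0,-0.1],[-0.001,0,-0.113],[-0.001,0,-0.12],[-0.001,0,-0.124],[-0.001,0,-0.124],[-0.001,0,-0.124],[-0.001,0,-0.124]]' --rot '[[0,0,0],[0,0,0],[0,0,0],[0,0,0],[0,0,0],[0,0,0],[0,0,0],[0,0,0],[0,0,0],[0,0,0]]'

```text
time_s: 2.2
tcp_pos: [0.4486, -0.337, 0.0644]
tcp_rot: [0.987, -0.16, 0.001, 0.0]
contact_force: [-0.4, 0.1, -0.4]
gripper_width: 0.0748
finger_force: 0.0
```

Request:
carry_out --gripper '[0.4,0.4,0.4,0.4,0.4,0.4]' --linear '[[0,0,0],[0,0,0],[0,0,0],[0,0,0],[0,0,0],[0,0,0]]' --rot '[[0,0,0],[0,0,0],[0,0,0],[0,0,0],[0,0,0],[0,0,0]]'

```text
time_s: 2.8
tcp_pos: [0.4483, -0.3367, 0.0639]
tcp_rot: [0.987, -0.16, 0.0, 0.0]
contact_force: [-0.7, 0.3, 2.9]
gripper_width: 0.0522
finger_force: 29.9
```

Request:
carry_out --gripper '[0.4,0.4,0.4,0.4,0.4,0.4,0.4,0.4,0.4,0.4]' --linear '[[0,0,0.02],[0,0,0.04],[0,0,0.06],[0.006,0.035,0.065],[0.013,0.07,0.065],[0.02,0.105,0.065],[0.026,0.14,0.065],[0.033,0.175,0.065],[0.04,0.21,0.065],[0.046,0.246,0.06]]' --rot '[[0,0,0],[0,0,0],[0,0,0],[0,0,0.045],[0,0,0.09],[0,0,0.135],[0,0,0.18],[0,0,0.225],[0,0,0.27],[0,0,0.32]]'

```text
time_s: 3.8
tcp_pos: [0.4947, -0.0895, 0.124]
tcp_rot: [1.0, 0.0, 0.001, 0.0]
contact_force: [1.1, -0.3, -1.6]
gripper_width: 0.052
finger_force: 29.9
```

```bash
python3 - <<'E'
from st import *
im=eyes.camera("top"); im2=eyes.camera("scene")
cv2.imwrite("pics/t2.png",np.hstack([cv2.resize(i[:,:,::-1],(400,300),interpolation=cv2.INTER_AREA) for i in(im,im2)]))
E
```

```text
t 3.8 tcp [ 0.4947 -0.0895  0.124 ] close_deg 90.0 tilt [ 0.001 -0.    -1.   ] w 0.052 F [ 1.1 -0.3 -1.6]
```

View pics/t2.png

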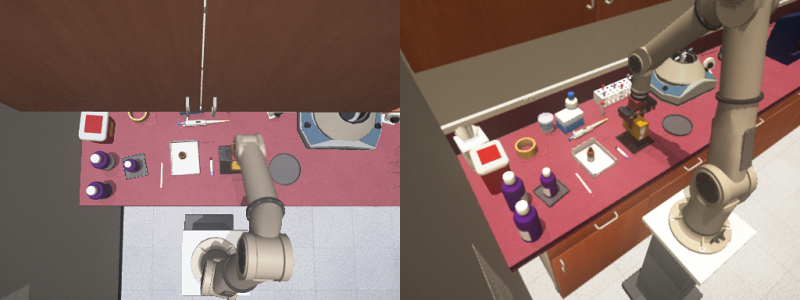

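The picture shows the carton held over the mat (scene half at 635,130), and the dish is empty. I lower it and release.

Request:
carry_out --gripper '[0.4,0.4,0.4,0.4,0.4,0.4,0.4,0.4,0.4,0.4]' --linear '[[0,0,-0.015],[0,0,-0.03],[0,0,-0.04],[0,0,-0.047],[0,0,-0.052],[0,0,-0.056],[0,0,-0.058],[0,0,-0.0595],[0,0,-0.0595],[0,0,-0.0595]]' --rot '[[0,0,0],[0,0,0],[0,0,0],[0,0,0],[0,0,0],[0,0,0],[0,0,0],[0,0,0],[0,0,0],[0,0,0]]'

```text
time_s: 4.9
tcp_pos: [0.4943, -0.0907, 0.0644]
tcp_rot: [1.0, -0.001, 0.0, 0.0]
contact_force: [0.2, -0.2, -0.7]
gripper_width: 0.0517
finger_force: 29.9
```

Request:
carry_out --gripper '[1,1,1,1,1,1,1,1,1,1]' --linear '[[0,0,0],[0,0,0],[0,0,0],[0,0,0],[0,0,0],[0,0,0],[0,0,0.02],[0,0,0.05],[0,0,0.09],[0,0,0.13]]' --rot '[[0,0,0],[0,0,0],[0,0,0],[0,0,0],[0,0,0],[0,0,0],[0,0,0],[0,0,0],[0,0,0],[0,0,0]]'

```text
time_s: 5.9
tcp_pos: [0.4936, -0.0906, 0.1953]
tcp_rot: [1.0, -0.001, -0.001, -0.0]
contact_force: [0.4, -1.0, 0.6]
gripper_width: 0.088
finger_force: 0.0
```

Request:
carry_out --gripper '[1,1,1,1,1,1,1,1,1,1]' --linear '[[0,0,0.035],[0,0.03,0.07],[0,0.075,0.07],[0,0.12,0.07],[0,0.165,0.07],[0,0.21,0.07],[0,0.255,0.07],[-0.01,0.3,0.07],[-0.02,0.345,0.07],[-0.03,0.39,0.07]]' --rot '[[0,0,0.1],[0,0,0.22],[0,0,0.34],[0,0,0.46],[0,0,0.58],[0,0,0.7],[0,0,0.82],[0,0,0.94],[0,0,1.06],[0,0,1.18]]'

```text
time_s: 6.9
tcp_pos: [0.4636, 0.3008, 0.2642]
tcp_rot: [0.83, 0.558, 0.0, 0.0]
contact_force: [0.1, 1.0, -0.2]
gripper_width: 0.0882
finger_force: 0.0
```

Request:
carry_out --gripper '[1,1,1,1,1,1]' --linear '[[-0.003,0.03,0],[-0.005,0.06,0],[-0.006,0.085,0],[-0.007,0.097,0],[-0.007,0.097,0],[-0.007,0.097,0]]' --rot '[[0,0,0.1],[0,0,0.2],[0,0,0.3],[0,0,0.39],[0,0,0.39],[0,0,0.39]]'

```text
time_s: 7.5
tcp_pos: [0.4572, 0.3957, 0.2638]
tcp_rot: [0.709, 0.706, -0.0, 0.0]
contact_force: [-0.1, 0.1, 0.1]
gripper_width: 0.0879
finger_force: 0.0
```

```bash
python3 - <<'E'
from st import *
im=eyes.camera("scene"); cv2.imwrite("pics/s3_raw.png",im[:,:,::-1])
crop(np.ascontiguousarray(im[:,:,::-1]),100,100,190,190,3.1,"pics/s3.png",20)
E
```

```text
t 7.5 tcp [0.4572 0.3957 0.2638] close_deg 179.7 tilt [-0.    -0.001 -1.   ] w 0.0879 F [-0.1  0.1  0.1]
```

View pics/s3.png

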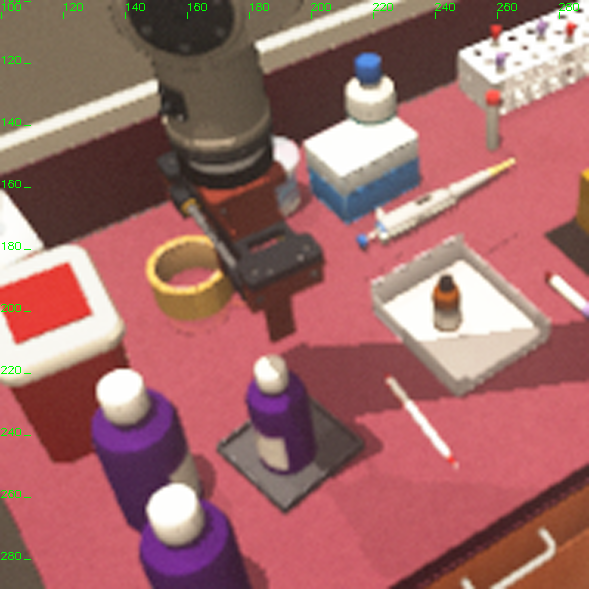

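The gripper hangs squarely over the small stain bottle (cap at raw 187,221); the large bottles at (138,230) and (155,265) stand clear. Descend and grip.

Request:
carry_out --gripper '[1,1,1,1,1,1,1,1,1,1]' --linear '[[0,0,-0.03],[0,0,-0.055],[0,0,-0.075],[0,0,-0.095],[0,0,-0.115],[0,0,-0.13],[0,0,-0.145],[0,0,-0.155],[0,0,-0.159],[0,0,-0.159]]' --rot '[[0,0,0],[0,0,0],[0,0,0],[0,0,0],[0,0,0],[0,0,0],[0,0,0],[0,0,0],[0,0,0],[0,0,0]]'

```text
time_s: 8.55
tcp_pos: [0.4571, 0.3963, 0.1049]
tcp_rot: [0.708, 0.706, -0.0, -0.0]
contact_force: [0.5, -0.1, 0.7]
gripper_width: 0.0877
finger_force: 0.0
```

Request:
carry_out --gripper '[0.8,0.72,0.64,0.5,0.5,0.5,0.5,0.5]' --linear '[[0,0,0],[0,0,0],[0,0,0],[0,0,0],[0,0,0],[0,0,0],[0,0,0],[0,0,0]]' --rot '[[0,0,0],[0,0,0],[0,0,0],[0,0,0],[0,0,0],[0,0,0],[0,0,0],[0,0,0]]'

```text
time_s: 9.35
tcp_pos: [0.4572, 0.3965, 0.1054]
tcp_rot: [0.708, 0.706, 0.0, -0.0]
contact_force: [-0.9, -0.2, 3.6]
gripper_width: 0.0602
finger_force: 29.8
```

Request:
carry_out --gripper '[0.5,0.5,0.5,0.5,0.5,0.5,0.5,0.5,0.5,0.5]' --linear '[[0,0,0.015],[0,0,0.04],[0,0,0.07],[0,0,0.1],[0,0,0.125],[0,-0.015,0.14],[0.005,-0.04,0.14],[0.01,-0.075,0.14],[0.015,-0.11,0.14],[0.02,-0.145,0.14]]' --rot '[[0,0,0],[0,0,0],[0,0,0],[0,0,0],[0,0,0],[0,0,0],[0,0,-0.05],[0,0,-0.12],[0,0,-0.19],[0,0,-0.26]]'

```text
time_s: 10.35
tcp_pos: [0.477, 0.2498, 0.2458]
tcp_rot: [0.794, 0.608, 0.0, 0.0]
contact_force: [0.1, 0.3, -0.9]
gripper_width: 0.0603
finger_force: 29.8
```

Request:
carry_out --gripper '[0.5,0.5,0.5,0.5,0.5,0.5,0.5,0.5,0.5,0.5]' --linear '[[0.005,-0.035,0],[0.01,-0.07,0],[0.013,-0.105,0],[0.015,-0.14,0],[0.015,-0.175,0],[0.015,-0.21,0],[0.013,-0.245,0],[0.01,-0.28,0],[0.006,-0.315,0],[0.002,-0.35,0]]' --rot '[[0,0,-0.07],[0,0,-0.14],[0,0,-0.21],[0,0,-0.28],[0,0,-0.35],[0,0,-0.42],[0,0,-0.49],[0,0,-0.56],[0,0,-0.63],[0,0,-0.7]]'

```text
time_s: 11.35
tcp_pos: [0.4787, -0.0999, 0.246]
tcp_rot: [0.954, 0.298, 0.0, 0.0]
contact_force: [0.3, 0.7, -0.7]
gripper_width: 0.06
finger_force: 29.8
```

Request:
carry_out --gripper '[0.5,0.5,0.5,0.5,0.5,0.5,0.5,0.5,0.5,0.5]' --linear '[[-0.005,-0.035,0],[-0.01,-0.07,0],[-0.015,-0.105,0],[-0.02,-0.14,0],[-0.025,-0.175,0],[-0.03,-0.205,0],[-0.033,-0.225,0],[-0.034,-0.238,0],[-0.034,-0.238,0],[-0.034,-0.238,0]]' --rot '[[0,0,-0.07],[0,0,-0.14],[0,0,-0.21],[0,0,-0.28],[0,0,-0.33],[0,0,-0.37],[0,0,-0.4],[0,0,-0.4],[0,0,-0.4],[0,0,-0.4]]'

```text
time_s: 12.35
tcp_pos: [0.4457, -0.3353, 0.2451]
tcp_rot: [0.994, 0.105, 0.0, -0.001]
contact_force: [-0.1, 0.8, -1.5]
gripper_width: 0.0602
finger_force: 29.8
```

```bash
python3 - <<'E'
from st import *
t=np.ascontiguousarray(eyes.camera("top")[:,:,::-1]); s=np.ascontiguousarray(eyes.camera("scene")[:,:,::-1])
crop(t,325,150,70,100,5.6,"/tmp/u.png",10); crop(s,310,70,70,100,5.6,"/tmp/v.png",10)
cv2.imwrite("pics/e4.png",np.hstack([cv2.imread("/tmp/u.png"),cv2.imread("/tmp/v.png")]))
E
```

```text
t 12.35 tcp [ 0.4457 -0.3353  0.2451] close_deg 102.1 tilt [ 0.     0.001 -1.   ] w 0.0602 F [-0.1  0.8 -1.5]
```

View pics/e4.png

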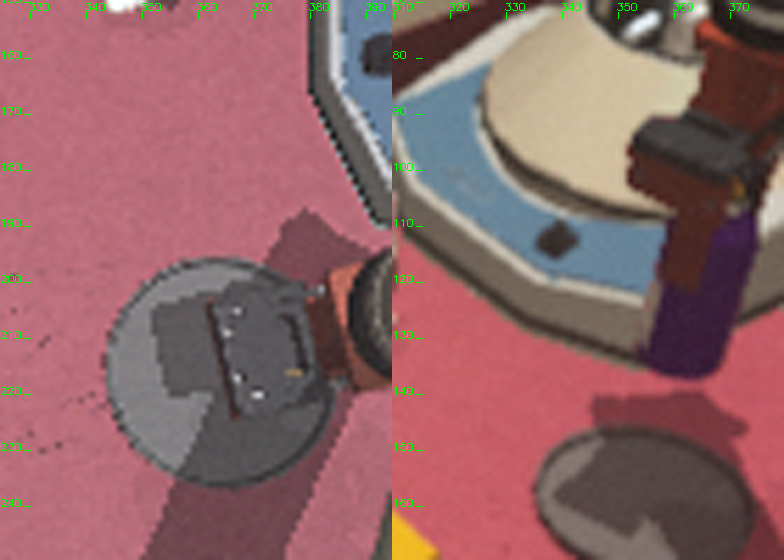

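```bash
python3 - <<'E'
from h import *
a=np.linspace(0,6.28,200)
def ext(x,y,z,rr,n="scene"):
    p=proj(n,np.stack([x+rr*np.cos(a),y+rr*np.sin(a),z+0*a],1)); return p.min(0).round(1),p.max(0).round(1)
print("dish pred",ext(.4457,-.3371,.014,.08),"obs left",535/5.6-70+309.5,(755-392)/5.6+309.5,427/5.6+69.5)
print("bottle bottom pred",ext(.4457,-.336,.1435,.03),"obs",(640-392)/5.6+309.5,(725-392)/5.6+309.5,377/5.6+69.5)
E
```

```text
dish pred (array([334.7, 145.4]), array([374.7, 172.1])) obs left 335.0357142857143 374.32142857142856 145.75
bottle bottom pred (array([353.6, 128.2]), array([369.7, 138.1])) obs 353.7857142857143 368.9642857142857 136.82142857142856
```

Dish and held bottle both project to within about 1 px of the predictions. Lower and release.

Request:
carry_out --gripper '[0.5,0.5,0.5,0.5,0.5,0.5,0.5,0.5,0.5,0.5]' --linear '[[0,-0.001,-0.025],[0,-0.001,-0.055],[0,-0.001,-0.085],[0,-0.001,-0.11],[0,-0.001,-0.125],[0,-0.001,-0.132],[0,-0.001,-0.136],[0,-0.001,-0.138],[0,-0.001,-0.1395],[0,-0.001,-0.1395]]' --rot '[[0,0,0],[0,0,0],[0,0,0],[0,0,0],[0,0,0],[0,0,0],[0,0,0],[0,0,0],[0,0,0],[0,0,0]]'

```text
time_s: 13.45
tcp_pos: [0.4455, -0.3378, 0.1062]
tcp_rot: [0.995, 0.104, 0.0, 0.0]
contact_force: [0.4, 0.4, -1.4]
gripper_width: 0.0603
finger_force: 29.8
```

Request:
carry_out --gripper '[0.72,0.78,0.85,0.92,1,1,1,1,1,1]' --linear '[[0,0,0],[0,0,0],[0,0,0],[0,0,0],[0,0,0],[0,0,0],[0,0,0.02],[0,0,0.05],[0,0,0.09],[0,0,0.13]]' --rot '[[0,0,0],[0,0,0],[0,0,0],[0,0,0],[0,0,0],[0,0,0],[0,0,0],[0,0,0],[0,0,0],[0,0,0]]'

```text
time_s: 14.45
tcp_pos: [0.4447, -0.3374, 0.2367]
tcp_rot: [0.995, 0.104, -0.0, -0.0]
contact_force: [0.4, -0.5, -0.6]
gripper_width: 0.0877
finger_force: 0.0
```

Request:
carry_out --gripper '[0.68,0.68,0.68,0.68,0.68,0.68,0.68,0.68,0.68,0.68]' --linear '[[0.01,0.03,0],[0.02,0.075,0],[0.03,0.12,0],[0.04,0.165,0],[0.05,0.21,0],[0.055,0.255,0],[0.06,0.3,0],[0.065,0.345,0],[0.065,0.39,0],[0.065,0.435,0]]' --rot '[[0,0,0.1],[0,0,0.22],[0,0,0.34],[0,0,0.46],[0,0,0.58],[0,0,0.7],[0,0,0.82],[0,0,0.94],[0,0,1.06],[0,0,1.18]]'

```text
time_s: 15.45
tcp_pos: [0.51, 0.099, 0.2358]
tcp_rot: [0.767, 0.642, 0.0, 0.0]
contact_force: [0.7, -0.4, -0.4]
gripper_width: 0.0597
finger_force: 0.0
```

Request:
carry_out --gripper '[0.68,0.68,0.68,0.68,0.68,0.68]' --linear '[[0,0.03,-0.02],[0,0.055,-0.04],[0,0.0635,-0.06],[0,0.0635,-0.08],[0,0.0635,-0.08],[0,0.0635,-0.08]]' --rot '[[0,0,0.1],[0,0,0.18],[0,0,0.18],[0,0,0.18],[0,0,0.18],[0,0,0.18]]'

```text
time_s: 16.05
tcp_pos: [0.5102, 0.1606, 0.1558]
tcp_rot: [0.708, 0.706, -0.0, -0.0]
contact_force: [0.3, -0.4, 0.8]
gripper_width: 0.0593
finger_force: 0.0
```

```bash
python3 - <<'E'
from st import *
s=np.ascontiguousarray(eyes.camera("scene")[:,:,::-1]); t=np.ascontiguousarray(eyes.camera("top")[:,:,::-1])
cv2.imwrite("pics/s5_raw.png",s)
crop(s,205,110,85,110,5,"/tmp/u.png",10); crop(s,320,90,75,110,5,"/tmp/v.png",10)
cv2.imwrite("pics/s5.png",np.hstack([cv2.imread("/tmp/u.png"),cv2.imread("/tmp/v.png")]))
E
```

```text
t 16.05 tcp [0.5102 0.1606 0.1558] close_deg 179.9 tilt [-0.001 -0.    -1.   ] w 0.0593 F [ 0.3 -0.4  0.8]
```

View pics/s5.png

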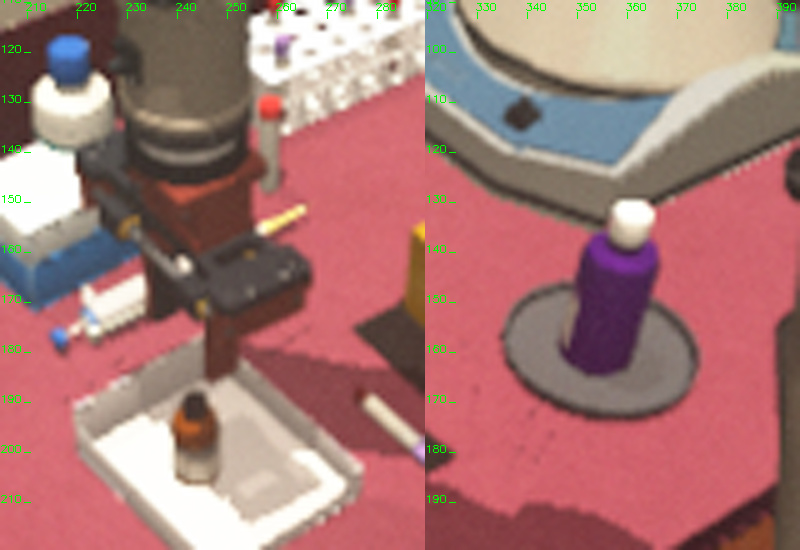

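The stain bottle stands centred in the dish (base at about 600,352, dish centre 600,350 in the right half), and the gripper is above the dropper (cap at 195,400). Descend and grip.

Request:
carry_out --gripper '[0.68,0.68,0.68,0.68,0.68,0.68,0.68,0.68,0.68,0.68]' --linear '[[0,0,-0.02],[0,0,-0.035],[0,0,-0.05],[0,0,-0.063],[0,0,-0.075],[0,0,-0.085],[0,0,-0.093],[0,0,-0.099],[0,0,-0.102],[0,0,-0.102]]' --rot '[[0,0,0],[0,0,0],[0,0,0],[0,0,0],[0,0,0],[0,0,0],[0,0,0],[0,0,0],[0,0,0],[0,0,0]]'

```text
time_s: 17.15
tcp_pos: [0.5101, 0.1609, 0.0534]
tcp_rot: [0.708, 0.706, -0.0, -0.0]
contact_force: [0.3, -0.2, 1.3]
gripper_width: 0.0598
finger_force: 0.0
```

Request:
carry_out --gripper '[0.6,0.52,0.45,0.38,0.3,0.25,0.25,0.25,0.25,0.25]' --linear '[[0,0,0],[0,0,0],[0,0,0],[0,0,0],[0,0,0],[0,0,0],[0,0,0],[0,0,0],[0,0,0],[0,0,0]]' --rot '[[0,0,0],[0,0,0],[0,0,0],[0,0,0],[0,0,0],[0,0,0],[0,0,0],[0,0,0],[0,0,0],[0,0,0]]'

```text
time_s: 18.15
tcp_pos: [0.5103, 0.1609, 0.0539]
tcp_rot: [0.708, 0.706, 0.0, 0.0]
contact_force: [-1.1, -1.0, 4.1]
gripper_width: 0.0335
finger_force: 30.0
```

Request:
carry_out --gripper '[0.25,0.25,0.25,0.25,0.25,0.25,0.25,0.25,0.25,0.25]' --linear '[[0,0,0.015],[0,0,0.04],[0,0,0.07],[0,0.005,0.09],[-0.01,0.04,0.1],[-0.02,0.08,0.1],[-0.03,0.125,0.1],[-0.04,0.17,0.1],[-0.048,0.21,0.1],[-0.052,0.23,0.1]]' --rot '[[0,0,0],[0,0,0],[0,0,0],[0,0,0],[0,0,0],[0,0,0],[0,0,0],[0,0,0],[0,0,0],[0,0,0]]'

```text
time_s: 19.15
tcp_pos: [0.456, 0.3953, 0.1549]
tcp_rot: [0.706, 0.708, 0.001, -0.001]
contact_force: [0.2, -0.2, -0.3]
gripper_width: 0.0337
finger_force: 30.0
```

```bash
python3 - <<'E'
from st import *
s=np.ascontiguousarray(eyes.camera("scene")[:,:,::-1]); t=np.ascontiguousarray(eyes.camera("top")[:,:,::-1])
crop(s,155,185,85,95,4.7,"/tmp/u.png",10); crop(t,145,170,85,95,4.7,"/tmp/v.png",10)
cv2.imwrite("pics/s6.png",np.hstack([cv2.imread("/tmp/u.png"),cv2.imread("/tmp/v.png")]))
a=np.linspace(0,6.28,200)
b=proj("scene",np.stack([.458+.017*np.cos(a),.391+.017*np.sin(a),.102+0*a],1)); print("bottom pred",b.min(0),b.max(0))
c,q=np.array([.458,.391]),np.radians(12.2); Q=np.array([[np.cos(q),-np.sin(q)],[np.sin(q),np.cos(q)]])
for d in((1,1),(1,-1),(-1,-1),(-1,1)): X=[*(c+Q@(.055*np.array(d))),.014]; print(d,proj("scene",X).round(1),proj("top",X).round(1))
E
```

```text
t 19.15 tcp [0.456  0.3953 0.1549] close_deg 0.2 tilt [-0.     0.003 -1.   ] w 0.0337 F [ 0.2 -0.2 -0.3]
bottom pred [184.61473932 221.24944274] [195.82963964 230.20494922]
(1, 1) [169.4 242.7] [155.5 201.2]
(1, -1) [195.4 222.8] [183.9 195.2]
(-1, -1) [217.6 241.3] [189.3 223.4]
(-1, 1) [191.6 263.1] [160.7 229.5]
```

View pics/s6.png

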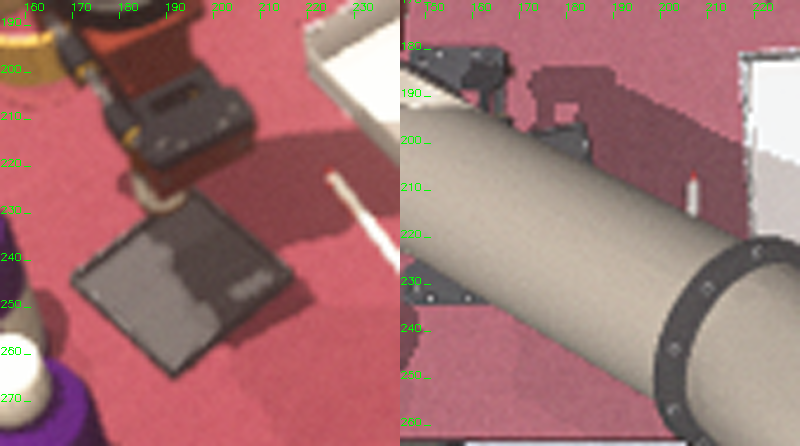

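The dropper hangs upright over the middle of the square tray (scene half: bottle foot at 162,210; tray corners 72–293, 193–378), within about 2 px of the prediction. Lower and release.

Request:
carry_out --gripper '[0.25,0.25,0.25,0.25,0.25,0.25,0.25,0.25,0.25,0.25]' --linear '[[0,0.001,0],[0,0.001,-0.02],[0,0.001,-0.045],[0,0.001,-0.068],[0,0.001,-0.083],[0,0.001,-0.091],[0,0.001,-0.095],[0,0.001,-0.097],[0,0.001,-0.0985],[0,0.001,-0.0985]]' --rot '[[0,0,0],[0,0,0],[0,0,0],[0,0,0],[0,0,0],[0,0,0],[0,0,0],[0,0,0],[0,0,0],[0,0,0]]'

```text
time_s: 20.25
tcp_pos: [0.4584, 0.3921, 0.0557]
tcp_rot: [0.708, 0.706, 0.0, 0.0]
contact_force: [0.4, -0.4, 0.6]
gripper_width: 0.0335
finger_force: 30.0
```

Request:
carry_out --gripper '[0.42,0.47,0.52,0.58,0.64,0.68,0.68,0.68,0.68,0.68]' --linear '[[0,0,0],[0,0,0],[0,0,0],[0,0,0],[0,0,0],[0,0,0],[0,0,0.02],[0,0,0.05],[0,0,0.09],[0,0,0.13]]' --rot '[[0,0,0],[0,0,0],[0,0,0],[0,0,0],[0,0,0],[0,0,0],[0,0,0],[0,0,0],[0,0,0],[0,0,0]]'

```text
time_s: 21.25
tcp_pos: [0.4578, 0.3915, 0.1862]
tcp_rot: [0.708, 0.706, -0.001, -0.0]
contact_force: [0.9, 0.5, -0.3]
gripper_width: 0.0595
finger_force: 0.0
```

Request:
carry_out --gripper '[1,1,1,1,1,1,1,1,1,1]' --linear '[[0.005,-0.03,0.015],[0.01,-0.075,0.015],[0.015,-0.12,0.015],[0.02,-0.165,0.015],[0.025,-0.21,0.015],[0.03,-0.255,0.015],[0.036,-0.3,0.015],[0.036,-0.345,0.015],[0.036,-0.39,0.015],[0.036,-0.43,0.015]]' --rot '[[0,0,-0.1],[0,0,-0.22],[0,0,-0.34],[0,0,-0.46],[0,0,-0.58],[0,0,-0.7],[0,0,-0.82],[0,0,-0.94],[0,0,-1.06],[0,0,-1.18]]'

```text
time_s: 22.25
tcp_pos: [0.4938, -0.0405, 0.2003]
tcp_rot: [0.982, 0.19, 0.0, 0.0]
contact_force: [1.2, -1.1, 0.6]
gripper_width: 0.0878
finger_force: 0.0
```

Request:
carry_out --gripper '[1,1,1,1,1,1]' --linear '[[0,-0.03,0],[0,-0.05,0],[0,-0.053,0],[0,-0.053,0],[0,-0.053,0],[0,-0.053,0]]' --rot '[[0,0,-0.1],[0,0,-0.2],[0,0,-0.3],[0,0,-0.39],[0,0,-0.39],[0,0,-0.39]]'

```text
time_s: 22.85
tcp_pos: [0.4941, -0.0909, 0.2002]
tcp_rot: [1.0, 0.001, -0.0, -0.0]
contact_force: [-0.3, -0.5, -0.7]
gripper_width: 0.0883
finger_force: 0.0
```

```bash
python3 - <<'E'
from st import *
s=np.ascontiguousarray(eyes.camera("scene")[:,:,::-1])
crop(s,155,105,200,165,3.6,"pics/s7.png",10)
E
```

```text
t 22.85 tcp [ 0.4941 -0.0909  0.2002] close_deg 90.1 tilt [-0.  0. -1.] w 0.0883 F [-0.3 -0.5 -0.7]
```

View pics/s7.png

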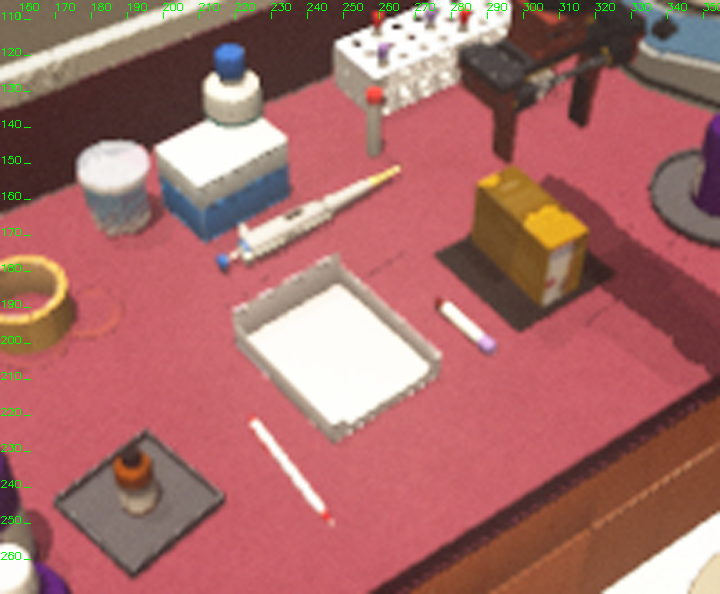

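The dropper stands centred in the square tray (foot at about 139,503, tray centre 139,504), the carton stands on the mat under the gripper, and the tube and pen are untouched. Grip the carton.

Request:
carry_out --gripper '[1,1,1,1,1,1,1,1,1,1]' --linear '[[0,0,-0.03],[0,0,-0.055],[0,0,-0.075],[0,0,-0.092],[0,0,-0.107],[0,0,-0.12],[0,0,-0.13],[0,0,-0.136],[0,0,-0.136],[0,0,-0.136]]' --rot '[[0,0,0],[0,0,0],[0,0,0],[0,0,0],[0,0,0],[0,0,0],[0,0,0],[0,0,0],[0,0,0],[0,0,0]]'

```text
time_s: 23.9
tcp_pos: [0.4944, -0.0912, 0.0645]
tcp_rot: [1.0, -0.001, 0.0, 0.0]
contact_force: [0.6, -0.2, 1.0]
gripper_width: 0.0878
finger_force: 0.0
```

Request:
carry_out --gripper '[0.7,0.6,0.4,0.4,0.4,0.4,0.4,0.4]' --linear '[[0,0,0],[0,0,0],[0,0,0],[0,0,0],[0,0,0],[0,0,0],[0,0,0],[0,0,0]]' --rot '[[0,0,0],[0,0,0],[0,0,0],[0,0,0],[0,0,0],[0,0,0],[0,0,0],[0,0,0]]'

```text
time_s: 24.7
tcp_pos: [0.4942, -0.0912, 0.0643]
tcp_rot: [1.0, -0.001, 0.0, 0.0]
contact_force: [-0.1, 0.2, 2.5]
gripper_width: 0.0518
finger_force: 29.9
```

Request:
carry_out --gripper '[0.4,0.4,0.4,0.4,0.4,0.4,0.4,0.4,0.4,0.4]' --linear '[[0,0,0.02],[0,0,0.05],[0,0,0.08],[0,0.01,0.1],[0.001,0.045,0.1],[0.002,0.085,0.1],[0.003,0.125,0.1],[0.004,0.165,0.1],[0.004,0.205,0.1],[0.004,0.225,0.1]]' --rot '[[0,0,0],[0,0,0],[0,0,0],[0,0,0],[0,0,0.01],[0,0,0.02],[0,0,0.03],[0,0,0.045],[0,0,0.055],[0,0,0.066]]'

```text
time_s: 25.7
tcp_pos: [0.4975, 0.1379, 0.1641]
tcp_rot: [0.999, 0.035, -0.0, -0.001]
contact_force: [-0.4, -0.6, -0.8]
gripper_width: 0.052
finger_force: 29.9
```

Request:
carry_out --gripper '[0.4,0.4,0.4,0.4]' --linear '[[0,0.01,0],[0,0.015,0],[0,0.015,0],[0,0.015,0]]' --rot '[[0,0,0],[0,0,0],[0,0,0],[0,0,0]]'

```text
time_s: 26.1
tcp_pos: [0.4983, 0.1472, 0.164]
tcp_rot: [1.0, 0.031, -0.0, 0.0]
contact_force: [-0.9, -0.2, -0.8]
gripper_width: 0.0514
finger_force: 29.9
```

```bash
python3 - <<'E'
from st import *
s=np.ascontiguousarray(eyes.camera("scene")[:,:,::-1]); k=5.2
crop(s,205,130,90,110,k,"pics/s8.png",10); c=cv2.imread("pics/s8.png")
def box(cx,cy,q,L,W,zs,col):
    Q=np.array([[np.cos(q),-np.sin(q)],[np.sin(q),np.cos(q)]])
    X=[[*(np.array([cx,cy])+Q@[sx*L/2,sy*W/2]),z] for (sx,sy),z in zip(((1,1),(1,-1),(-1,-1),(-1,1)),zs)]
    p=((proj("scene",X)-[205,130]+.5)*k).astype(int); cv2.polylines(c,[p],True,col,1)
box(.4986,.1485,.066,.16,.135,[.05,.05,.031,.031],(255,0,0)); box(.4986,.1485,.066,.156,.131,[.002]*4,(0,160,0)); box(.4986,.1485,.066,.12,.052,[.185]*4,(255,0,255)); box(.4986,.1485,.066,.12,.052,[.1]*4,(255,0,255))
cv2.imwrite("pics/s8.png",c)
E
```

```text
t 26.1 tcp [0.4983 0.1472 0.164 ] close_deg 93.6 tilt [-0.    -0.001 -1.   ] w 0.0514 F [-0.9 -0.2 -0.8]
```

View pics/s8.png

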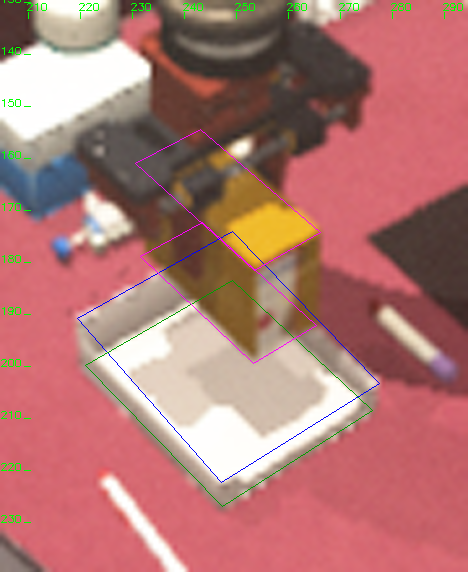

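The overlay fits tray and carton to about 1 px (near upper carton corner at 320,230; tray left corner at 79,317). Lower and release.

Request:
carry_out --gripper '[0.4,0.4,0.4,0.4,0.4,0.4,0.4,0.4,0.4,0.4]' --linear '[[0,0.001,-0.02],[0,0.001,-0.045],[0,0.001,-0.065],[0,0.001,-0.08],[0,0.001,-0.09],[0,0.001,-0.095],[0,0.001,-0.098],[0,0.001,-0.0995],[0,0.001,-0.1005],[0,0.001,-0.1005]]' --rot '[[0,0,0],[0,0,0],[0,0,0],[0,0,0],[0,0,0],[0,0,0],[0,0,0],[0,0,0],[0,0,0],[0,0,0]]'

```text
time_s: 27.15
tcp_pos: [0.4984, 0.1499, 0.064]
tcp_rot: [0.999, 0.032, 0.0, -0.0]
contact_force: [0.1, -0.2, -1.3]
gripper_width: 0.0519
finger_force: 29.9
```

Request:
carry_out --gripper '[0.62,0.7,0.78,0.85,0.85,0.85,0.85,0.85,0.85,0.85]' --linear '[[0,0,0],[0,0,0],[0,0,0],[0,0,0],[0,0,0],[0,0,0.01],[0,0,0.03],[0,0,0.06],[0,0,0.1],[0,0,0.14]]' --rot '[[0,0,0],[0,0,0],[0,0,0],[0,0,0],[0,0,0],[0,0,0],[0,0,0],[0,0,0],[0,0,0],[0,0,0]]'

```text
time_s: 28.15
tcp_pos: [0.4977, 0.1497, 0.2056]
tcp_rot: [0.999, 0.032, -0.0, -0.0]
contact_force: [0.4, -0.5, 0.3]
gripper_width: 0.0747
finger_force: 0.0
```

Request:
carry_out --gripper '[0.85,0.85,0.85,0.85,0.85,0.85,0.85,0.85,0.85,0.85]' --linear '[[0,0,0.03],[0,-0.02,0.05],[0,-0.06,0.05],[0,-0.1,0.05],[0,-0.14,0.05],[0,-0.18,0.05],[0,-0.2,0.05],[0,-0.2,0.05],[0,-0.2,0.05],[0,-0.2,0.05]]' --rot '[[0,0,0],[0,0,0],[0,0,0],[0,0,0],[0,0,0],[0,0,0],[0,0,0],[0,0,0],[0,0,0],[0,0,0]]'

```text
time_s: 29.15
tcp_pos: [0.4983, -0.0485, 0.254]
tcp_rot: [0.999, 0.034, 0.0, -0.0]
contact_force: [-0.6, -0.5, -0.3]
gripper_width: 0.0749
finger_force: 0.0
```

```bash
python3 - <<'E'
from st import *
s=np.ascontiguousarray(eyes.camera("scene")[:,:,::-1]); t=np.ascontiguousarray(eyes.camera("top")[:,:,::-1])
crop(s,160,110,225,165,3.5,"/tmp/u.png",10); crop(t,145,150,225,75,3.5,"/tmp/v.png",10)
a=np.vstack([cv2.imread("/tmp/u.png")[:,:787],cv2.imread("/tmp/v.png")[:,:787]]); cv2.imwrite("pics/s9.png",a[:600] if 0 else cv2.resize(a,None,fx=.71,fy=.71,interpolation=cv2.INTER_AREA))
E
```

```text
t 29.15 tcp [ 0.4983 -0.0485  0.254 ] close_deg 93.8 tilt [ 0.     0.001 -1.   ] w 0.0749 F [-0.6 -0.5 -0.3]
```

View pics/s9.png

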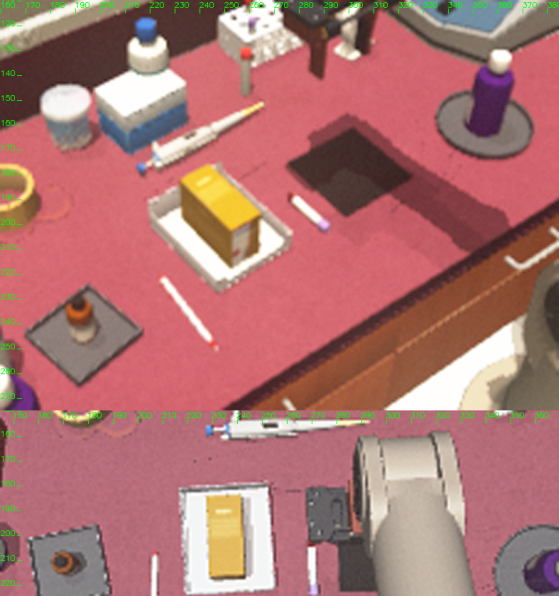

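The picture shows all three upright in their places: carton at (220,215), dropper at (80,318), stain bottle at (490,95). The pipettor, tube and pen have not moved, and the arm is clear.

```bash
python3 -c "from workcell import r; print(r.sign_off())"
```

```text
the job is handed in; nothing more can be done
None
```

The job is handed in at about 29 s: the final picture shows the stain bottle upright in the round dish, the dropper bottle upright in the square tray and the carton lengthwise in the card tray, with the pipettor, tube and pen untouched.

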